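# Home a filter wheel and count three clicks

### The arm

A 6-joint arm with a two-finger parallel gripper is mounted at the origin on a cart in front of the work surface, level with it; the furniture and walls round the work are solid. World frame = base frame: x ahead of the robot, y to its left, z up, the work surface at z = 0. Lengths are in mm, angles in degrees, forces in N, time in s.
With the tool pointing down it reaches from about 300 to 850 mm from the base axis. Payload 4.2 kg.
Tool frame: the origin (TCP) lies midway between the tips of the shut fingers; the grasp point (between the pads) lies 19 mm behind it; x points along the fingers, y is the direction in which the jaws open and shut, and the axes are right-handed (so a half turn about x gives the same grasp; the last joint's range is limited). The gripper opens to 91 mm and grips with 3 to 60 N. Pads are 32 mm wide; open, the fingers measure 118 mm over their backs; the gripper's body (76 mm by 178 mm) begins 60 mm behind the grasp point.
Start: joints at [71.62, 18.312, 89.639, -0, 72.044, -1.146], TCP at [170.366, 549.198, 213.976] pointing down, gripper open.
Joint ranges: [-177.97, 177.97], [-48.28, 115.42], [12.27, 149.76], [-77.06, 257.06], [2.81, 150.46], [-146.56, 146.56]. Speed limits (degrees/s): [147.25, 147.25, 180, 180, 180, 180].

### API

Orientations are given as [roll, pitch, yaw] about the fixed x, y, z axes, in that order (R = Rz(yaw) Ry(pitch) Rx(roll)).
In Python, from workcell import env gives the robot as it stands.
- The arm moves only by the shell command python3 -m handwheel 'ROWS' [FORCE]. ROWS is text: rows parted by semicolons, each of 7 numbers parted by spaces: the turn, a rotation vector about the tool's x, y, z in degrees, then the shift along the tool's x, y, z in m, then the finger opening in m, from 0 to 0.0912. In form: rx ry rz x y z grip; .... A call has 1 to 12 rows; each row is the pose to reach, as a shift and turn from the pose commanded when the call began, along the tool's axes at that moment; what a row does not reach only later rows make up. A row lasts 1/12 s, in which the tool goes at most 41.7 mm and 7.16 degrees, less where a joint would pass 70% of its speed; a pose out of reach is approached as far as the arm can. A call with a gripper value outside its range is refused whole. The fingers move at their own pace and stop on an object; FORCE is the grip in N (left out, the last holds). Time passes only in rows, so rows that repeat a pose let the fingers close. It gives the time, the measured TCP pose, the force and the opening at its end, in the units of the state.
- env.state(): the state, without advancing time (a new reading comes with each control period).
- env.grab_frame(name): name is "side" or "top"; returns the picture (420x560x3 uint8, red, green, blue); there is no depth.
- env.get_calibration(name): a dict with "mtx" (3x3 intrinsics, pixels), "k1" (the pictures are not rectified: a ray, as slopes to the right and down, at radius r is drawn at 1 + k1 r^2 times it, then the intrinsics apply), "T" (4x4, takes a point from camera to world coordinates). Camera axes: x right, y up, looking along -z (the intrinsics and any distortion apply to the point x, -y, -z); pixel columns grow to the right and rows downward; lengths in mm; the calibration is good to about 2 mm. A picture is of the moment at which its call begins. get_calibration takes no time and is no camera call.
- env.job_done(): hands the job in, once; it reports no verdict.
The state is a dict: "time_s": time; "qpos": joint angles; "qvel": joint speeds; "effort": joint torques, N m; "ee_pos": TCP position; "ee_rot": TCP orientation; "force": force on the tool from outside, world axes, zero at the start; "torque": the same for the moment, N m; "gripper_width": finger opening in mm.
Only numpy, scipy, OpenCV 4.12 (cv2) and the standard library are available. Lean on these libraries where they do the work, as an engineer would, in place of code of your own. Each camera call takes 0.05 s, during which the arm holds its last target. There are 200 camera calls.

### The job

Set the filter wheel on the bench by count: by its upright black knob, turn the wheel clockwise (seen from above) until the lug on its rim meets the stop post, and lean it firmly but gently against the stop for a second or so. Then turn it back anticlockwise click by click, resting a moment in the first and in the second click, and leave it standing in the third. Leave the other things on the bench where they are.

Things in the scene. Friction and masses are not known exactly. Their poses are not given: they have to be found in the camera images.
- wheel (a joint): Angle of the wheel (level aluminium disc, 156 mm across, top 46 mm above the bench, 7 black-rimmed windows), rad, growing anticlockwise seen from above. Clicks pi/4 apart: after the stop 0.785 is the first, 1.571 the second, 2.356 the third. Below 0.4 it turns plainly, without clicks, until the lug meets the stop post, somewhere from 0.35 to -0.6. Starts in the fourth (3.14); never above 5.0.
- knob_grip (a point): Point on the axis of the crank knob at the height to grip it, 72 mm above the bench. The knob: upright black round handle on the wheel, 16 mm in diameter, free to spin about itself, 50 to 90 mm above the bench, 68 mm from the wheel's axle; nothing else on the wheel is above 58 mm. At wheel angle 0 it lies on the +y side of wheel_base.
- wheel_axis (a point): Centre of the wheel's top face, on its axle. The spring roller below resists leaving a click with about 0.66 N m (10 N sideways at the knob), falling to 0.28 N m of friction (4 N) half way, then helps the wheel on into the next click. Let go within 0.1 rad of a click, the wheel drops into it; let go further off, it may stand between clicks.
- wheel_base: Round grey base under the wheel, fastened to the bench, 224 mm across, 16 mm high; origin on the bench on the wheel's axle, z up. Nothing on it reaches above the wheel's top except the stop post.
- stop_ring: Thin ring round the foot of the axle, 16 mm above the bench, origin on the axle. It carries an arm with the hard stop post (steel, 14 mm across, top 50 mm above the bench, 88 mm from the axle), clamped at an unknown angle. Press the lug on it with over 7 N for 0.3 s; over 22 N damages it. A force F square on the knob gives about 0.8 F - 3 N there (friction): aim for 16 to 20 N at the knob.
- lug: Steel lug on the wheel's rim opposite the knob, 88 mm from the axle, a 10 mm wide upright pin roller; origin at its lower end. It turns with the wheel and meets the stop post.
- glass_bottle: Bystander: small lidded glass weighing bottle, 42 mm across, 58 mm high, standing loose beside the wheel; origin at the centre of its foot.
- petri: Bystander: petri dish, 60 mm across, 15 mm high, loose beside the wheel; origin at the centre of its underside.
- timer: Bystander: white bench timer, 58 x 64 x 19 mm, loose behind the wheel; origin at the centre of its underside.
- stopper: Bystander: hollow glass stopper, about 35 x 30 x 35 mm, lying loose beside the wheel; origin at the centre of its underside.
Things that resemble listed ones, but are neither listed nor needed, are in the scene too. What is shaped like the wheel_base but orange is not meant.

How it is judged (in metres and radians):
On the way, in this order (a step that is already met when the one before it is completed fails the run):
1. the wheel's lug is leant on the stop post with more than 7 N for 0.3 s (value of joint wheel below 0.45 rad and contact force between lug and stop_ring above 7 N), for 0.3 s.
2. the wheel rests in the first click for 0.2 s (value of joint wheel between 0.665 and 0.905 rad), for 0.2 s.
3. the wheel rests in the second click for 0.2 s (value of joint wheel between 1.451 and 1.691 rad), for 0.2 s.
At the end, for the whole second after the job is handed in: the wheel stands still in the third click from the stop (2.356 rad, within 0.08 rad) (value of joint wheel between 2.276 and 2.436 rad and velocity of joint wheel between -0.05 and 0.05 rad/s); the robot touches nothing.
It fails at once if the stop is forced: the lug presses on it with more than 22 N (contact force between lug and stop_ring above 22 N).
It fails at once if a bystander (glass_bottle) is moved by more than 20 mm (distance of glass_bottle from where it was at the start of the episode above 0.02 m).
It fails at once if a bystander (petri) is moved by more than 20 mm (distance of petri from where it was at the start of the episode above 0.02 m).
It fails at once if a bystander (timer) is moved by more than 20 mm (distance of timer from where it was at the start of the episode above 0.02 m).
It fails at once if a bystander (stopper) is moved by more than 20 mm (distance of stopper from where it was at the start of the episode above 0.02 m).
It also fails if it takes over 64 s, if anything falls off the work surface, if the arm or the gripper's body presses on something with over 40 N, if the wrist force passes 120 N, or if a joint passes its speed limit or range.

## Working session

There is one attempt and no reset: what is moved stays moved. The work goes in short steps, Python scripts to look and compute and a shell command to move; the robot and the scene stay as the last step left them, time stands still between calls to the robot, and variables do not carry over. Pictures are saved under pics/ and viewed, on a budget of 10 in all, crops included, one or two more only if the job needs it, and the job is handed in when it is done.

```bash
ls; mkdir -p pics; python3 - <<'E'
from workcell import env
import cv2,numpy as np
for n in("top","side"):
    im=env.grab_frame(n); cv2.imwrite(f"pics/{n}0.png",im[:,:,::-1]); c=env.get_calibration(n); print(n,c["mtx"],c["k1"],np.round(c["T"],3))
s=env.state();print({k:np.round(v,2) for k,v in s.items()})
E
```

```text
pics
top [[544.33544808   0.         279.49489547]
 [  0.         544.33544808 198.72765412]
 [  0.           0.           1.        ]] 0.0536031474239798 [[ 1.100000e-02  9.930000e-01 -1.190000e-01  4.076790e+02]
 [-1.000000e+00  1.200000e-02  6.000000e-03  6.110000e-01]
 [ 7.000000e-03  1.190000e-01  9.930000e-01  1.469003e+03]
 [ 0.000000e+00  0.000000e+00  0.000000e+00  1.000000e+00]]
side [[398.29623088   0.         285.77528611]
 [  0.         398.29623088 214.55631409]
 [  0.           0.           1.        ]] 0.005761900736744574 [[ 8.00000e-01  2.34000e-01 -5.53000e-01  9.64470e+01]
 [-6.00000e-01  2.78000e-01 -7.50000e-01 -6.51179e+02]
 [-2.20000e-02  9.31000e-01  3.63000e-01  4.00336e+02]
 [ 0.00000e+00  0.00000e+00  0.00000e+00  1.00000e+00]]
{'time_s': np.float64(0.1), 'qpos': array([71.62, 18.35, 89.7 , -0.  , 72.04, -1.15]), 'qvel': array([ 0.  , -0.02, -0.1 , -0.05,  0.07, -0.03]), 'effort': array([ 0.000e+00, -4.133e+01, -2.325e+01,  7.000e-02,  4.000e-02,
       -0.000e+00]), 'ee_pos': array([170.21, 548.76, 213.21]), 'ee_rot': array([ -90.13,   89.91, -107.36]), 'force': array([ 0.01, -0.53,  0.25]), 'torque': array([-0.01, -0.01, -0.01]), 'gripper_width': np.float64(91.02)}
```

View pics/top0.png

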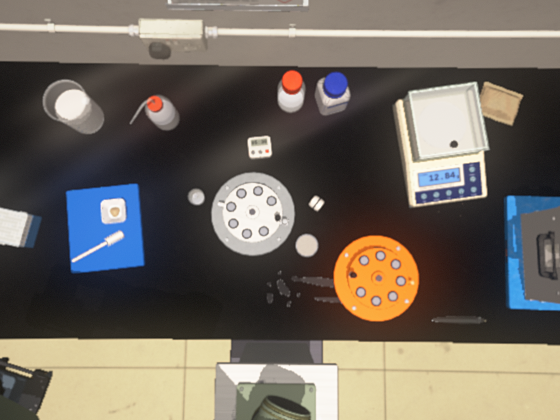

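View pics/side0.png

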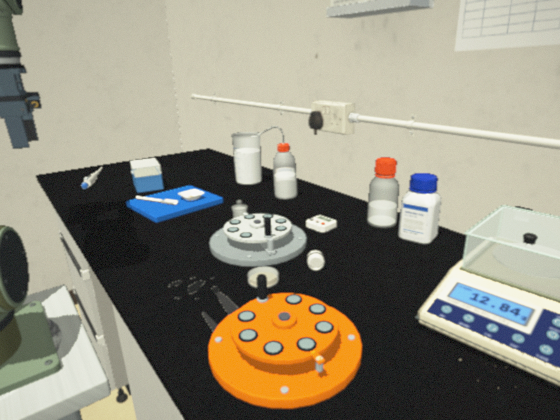

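The candidates are the grey wheel at top (253,213) with a black knob near (277,217), and the orange look-alike at (376,279) with a knob near (352,274). I choose grey by the description and check it in a close crop.

```bash
cat > h.py <<'E'
import numpy as np,cv2
from workcell import env
def ray(n,u,v,z):
    c=env.get_calibration(n);K=c["mtx"];T=np.array(c["T"])
    d=np.array([(u-K[0,2])/K[0,0],(v-K[1,2])/K[1,1]]);s=d.copy()
    for _ in range(20): s=d/(1+c["k1"]*(s@s))
    w=T[:3,:3]@np.array([s[0],-s[1],-1]);o=T[:3,3]
    return o+w*(z-o[2])/w[2]
def proj(n,p):
    c=env.get_calibration(n);K=c["mtx"];T=np.array(c["T"])
    q=T[:3,:3].T@(np.array(p)-T[:3,3]);s=np.array([q[0],-q[1]])/-q[2]
    s=s*(1+c["k1"]*(s@s));return K[:2,:2]@s+K[:2,2]
def crop(n,u,v,w,h,f,name):
    im=env.grab_frame(n)[v:v+h,u:u+w,::-1]
    cv2.imwrite("pics/"+name,cv2.resize(im,None,fx=f,fy=f,interpolation=cv2.INTER_CUBIC))
E
python3 - <<'E'
from h import *
a=cv2.imread("pics/top0.png")[160:265,180:330];b=cv2.imread("pics/side0.png")[190:290,200:350]
r=lambda x:cv2.resize(x,(750,int(x.shape[0]*5)),interpolation=cv2.INTER_CUBIC)
cv2.imwrite("pics/c1.png",r(a)[:, :]);cv2.imwrite("pics/c2.png",r(b))
E
```

```text
(no output)
```

View pics/c1.png

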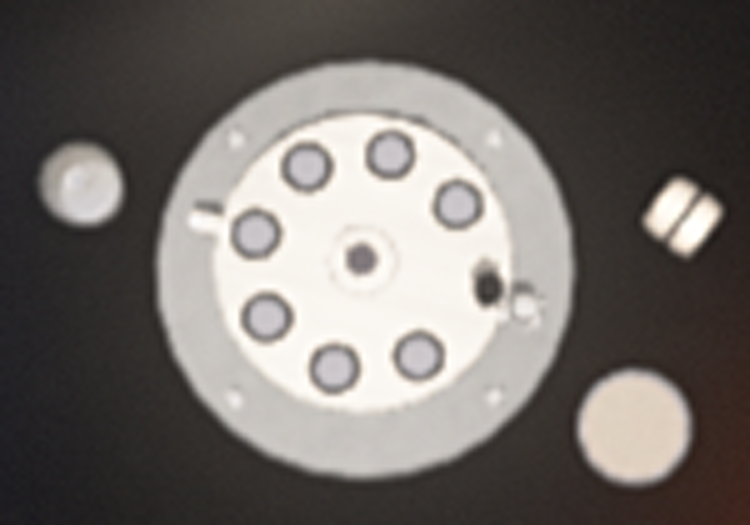

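View pics/c2.png

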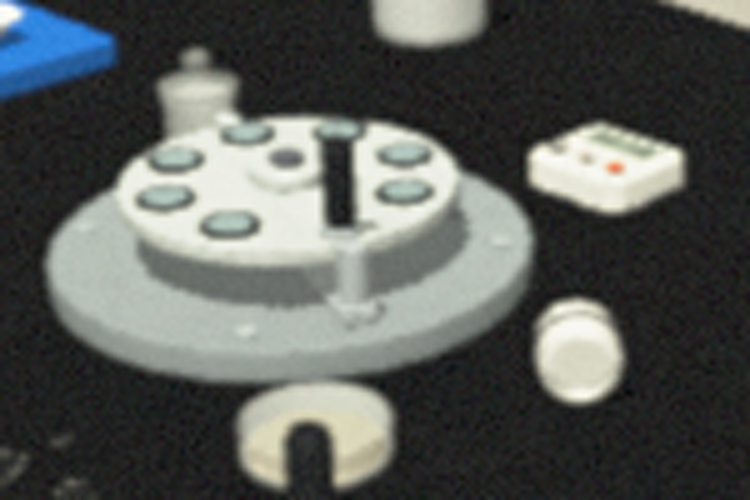

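Top crop: the grey wheel's centre is at px (252.5,212.3), the knob at (277.4,217), the lug at (221.4,203.4) and the stop post at (284.8,220.6). Side crop: the black knob stands on the near right of the wheel, with the post just outside it.

```bash
python3 - <<'E'
from h import *
P=lambda u,v:(180+u/5-.4,160+v/5-.4)
S=lambda u,v:(200+u/5-.4,190+v/5-.4)
ax=ray("top",*P(362.5,261.5),46);print("axis",ax)
print("base",ray("top",*P(366,269),16))
kt=ray("top",*P(487,284),72);print("knob",kt)
po=ray("top",*P(523,297),50);lg=ray("top",*P(203,217),42)
for n,p in(("knob",kt),("post",po),("lug",lg)):
    d=p-ax;print(n,p,np.hypot(*d[:2]),np.degrees(np.arctan2(d[1],d[0])))
e=[S(117,190),S(460,190)]
print("knob side z90,50",ray("side",*S(338,137),90),ray("side",*S(341,232),50))
print("axis side",ray("side",*S(289,190),46))
for n,u,v in(("bottle",80,185),("petri",634,427),("stopper",683,217)):print(n,ray("top",*P(u,v),15))
print("timer",ray("top",260,147,19))
for z in(50,90):print(z,(proj("top",[kt[0],kt[1],z])-[180,160]+.4)*5,(proj("side",[kt[0],kt[1],z])-[200,190]+.4)*5)
E
```

```text
axis [542.53431097  64.06715172  46.        ]
base [541.3653686   63.46166999  16.        ]
knob [529.18966552  -1.36579666  72.        ]
knob [529.18966552  -1.36579666  72.        ] 66.7798644492903 -101.52704008952907
post [524.50762431 -20.29492364  50.        ] 86.26657052790831 -102.06170058492826
lug [565.47909887 148.61152812  42.        ] 87.60259626889582 74.816038307296
knob side z90,50 [529.9189872    3.60396749  90.        ] [524.56091468  -3.74503489  50.        ]
axis side [537.36447164  56.85428339  46.        ]
bottle [584.97498795 217.73108133  15.        ]
petri [458.69224231 -80.62049071  15.        ]
stopper [ 571.53307035 -106.40222823   15.        ]
timer [722.06381952  46.85509054  19.        ]
50 [486.89767057 287.64684303] [346.76304692 227.37945442]
90 [487.08612462 280.93061519] [343.23312213 140.74904109]
```

```bash
python3 -m handwheel '10 0 0 0 -0.06 0.072 0.0912; 20 0 0 0 -0.08 0.096 0.0912; 24 0 0 0 -0.1 0.12 0.0912; 28 0 0 0 -0.12 0.144 0.07; 32 0 0 0 -0.14 0.168 0.06; 36 0 0 0 -0.16 0.192 0.05; 40 0 0 0 -0.18 0.216 0.05; 44 0 0 0 -0.2 0.24 0.05; 50 0 0 0 -0.225 0.27 0.05; 56 0 0 0 -0.25 0.3 0.05; 62 0 0 0 -0.28 0.336 0.05; 66 0 0 0 -0.3 0.36 0.05' 20; python3 - <<'E'
from h import *
s,R=st();print(np.round(R.as_matrix(),3))
show([528,-3,160])
E
```

```text
time_s: 1.1
ee_pos: [426.0, 153.8, 213.8]
ee_rot: [-6.0, 90.0, -89.5]
force: [-0.4, 1.2, 0.3]
gripper_width: 50.1
[[ 0.     0.994  0.113]
 [-0.     0.113 -0.994]
 [-1.    -0.     0.   ]]
t 1.1 pos [426.  153.8 213.8] F [-0.4  1.2  0.3] w 50.1 q [ 18.4   7.3 104.5  -0.   68.3  11.9]
[528, -3, 160] ->m tool [0.0539 0.0837 0.1673]
```

```bash
python3 -m handwheel '6.5 0 0 0 0.02 0.04 0.05; 6.5 0 0 0.02 0.04 0.08 0.05; 6.5 0 0 0.04 0.06 0.12 0.05; 6.5 0 0 0.06 0.075 0.15 0.05; 6.5 0 0 0.07 0.084 0.167 0.05; 6.5 0 0 0.084 0.084 0.167 0.05; 6.5 0 0 0.084 0.084 0.167 0.05; 6.5 0 0 0.084 0.084 0.167 0.05'; python3 - <<'E'
from h import *
s,R=st();print(np.round(R.as_matrix(),3))
show([528,-3,130])
crop("side",180,150,160,120,5,"s1.png")
E
```

```text
time_s: 1.77
ee_pos: [527.5, 0.0, 129.1]
ee_rot: [-98.5, 89.8, 171.7]
force: [0.1, 0.0, -0.1]
gripper_width: 50.1
[[-0.003  1.     0.004]
 [ 0.     0.004 -1.   ]
 [-1.    -0.003 -0.   ]]
t 1.77 pos [527.5   0.  129.1] F [ 0.1  0.  -0.1] w 50.1 q [ -1.3  18.2 103.    0.   58.9  -1.5]
[528, -3, 130] ->m tool [-0.0009  0.0005  0.003 ]
```

View pics/s1.png

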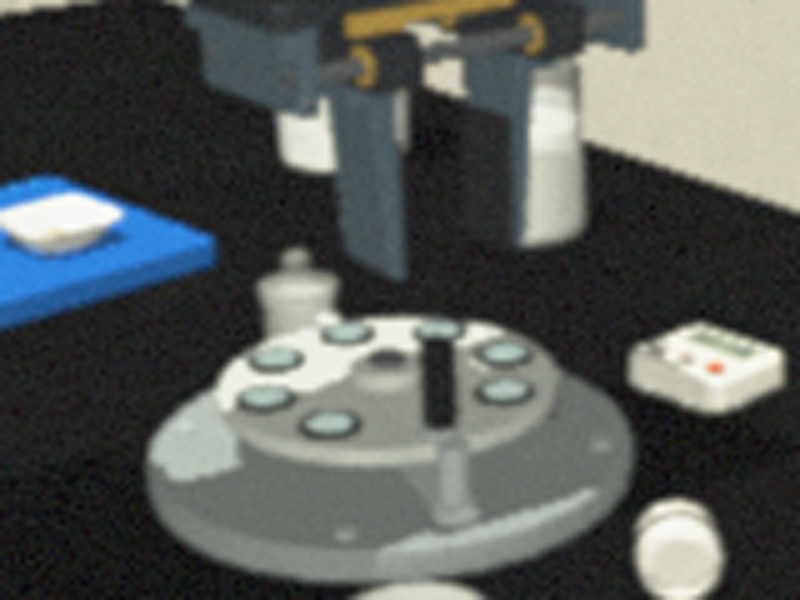

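Side view: the open fingers at (372,265) and (500,235) straddle the knob at (438,345). Descending to about z 56 and closing lightly.

```bash
python3 -m handwheel '0 0 0 0.02 0 0.0015 0.05; 0 0 0 0.04 0 0.0015 0.05; 0 0 0 0.06 0 0.0015 0.05; 0 0 0 0.072 0 0.0015 0.05; 0 0 0 0.072 0 0.0015 0.05; 0 0 0 0.072 0 0.0015 0.03; 0 0 0 0.072 0 0.0015 0.01; 0 0 0 0.072 0 0.0015 0.01; 0 0 0 0.072 0 0.0015 0.01;0 0 0 0.072 0 0.0015 0.01;0 0 0 0.072 0 0.0015 0.01;0 0 0 0.072 0 0.0015 0.01' 5; python3 - <<'E'
from h import *
show([528,-3,55])
crop("side",200,180,120,90,6,"s2.png")
E
```

```text
time_s: 2.82
ee_pos: [527.2, -1.4, 58.5]
ee_rot: [-93.5, 89.9, 176.7]
force: [-3.6, 0.5, 5.9]
gripper_width: 15.7
t 2.82 pos [527.2  -1.4  58.5] F [-3.6  0.5  5.9] w 15.7 q [ -1.4  22.8 108.1   0.   49.3  -1.7]
[528, -3, 55] ->m tool [0.0034 0.0008 0.0016]
```

View pics/s2.png

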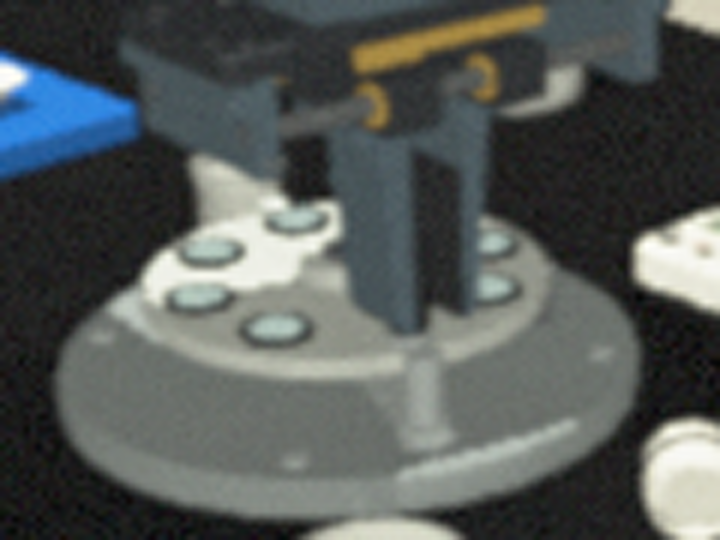

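```bash
python3 -m handwheel '0 0 0 0 0 0 0.03; 0 0 0 0 0 0 0.03; 0 0 0 0 0 0 0.03; 0 0 0 0 0 0 0.03; 0 0 0 0 0 0 0.03'; python3 -m handwheel '0 0 0 -0.003 0 0 0.03; 0 0 0 -0.003 0 0 0.03; 0 0 0 -0.003 0 0 0.03;0 0 0 -0.003 0 0 0.03'; python3 -m handwheel '0 0 0 0 0 0 0.01; 0 0 0 0 0 0 0.01; 0 0 0 0 0 0 0.01; 0 0 0 0 0 0 0.01; 0 0 0 0 0 0 0.01; 0 0 0 0 0 0 0.01; 0 0 0 0 0 0 0.01;0 0 0 0 0 0 0.01' 15
```

```text
time_s: 3.28
ee_pos: [528.6, -1.5, 57.9]
ee_rot: [110.5, 90.0, 20.8]
force: [0.2, 1.0, 0.9]
gripper_width: 30.2
time_s: 3.62
ee_pos: [528.5, -1.4, 61.0]
ee_rot: [113.7, 90.0, 24.0]
force: [0.4, 0.0, 0.0]
gripper_width: 29.8
time_s: 4.28
ee_pos: [527.3, -1.4, 60.8]
ee_rot: [-91.7, 89.9, 178.6]
force: [-5.0, -0.1, 4.6]
gripper_width: 15.5
```

```bash
cat >> h.py <<'E'
C=np.array([541.5,64.]);CMD0=np.array([528.6,-1.5])
def arc(cmd,phis,C=C,r=68):
    for f in phis:
        p=C+r*np.array([np.cos(np.radians(f)),np.sin(np.radians(f))]);d=(p-cmd)/1000
        print(f,"y %.4f z %.4f"%(d[0],-d[1]),np.round(p,1))
E
python3 -c "
from h import *
arc(CMD0,range(254,208,-4))"
```

```text
254 y -0.0058 z -0.0001 [522.8  -1.4]
250 y -0.0104 z -0.0016 [5.182e+02 1.000e-01]
246 y -0.0148 z -0.0034 [513.8   1.9]
242 y -0.0190 z -0.0055 [509.6   4. ]
238 y -0.0231 z -0.0078 [505.5   6.3]
234 y -0.0271 z -0.0105 [501.5   9. ]
230 y -0.0308 z -0.0134 [497.8  11.9]
226 y -0.0343 z -0.0166 [494.3  15.1]
222 y -0.0376 z -0.0200 [491.   18.5]
218 y -0.0407 z -0.0236 [487.9  22.1]
214 y -0.0435 z -0.0275 [485.1  26. ]
210 y -0.0460 z -0.0315 [482.6  30. ]
```

```bash
python3 -m handwheel '0 0 0 0 -0.006 0 0.01; 0 0 0 0 -0.0105 -0.0015 0.01; 0 0 0 0 -0.015 -0.0035 0.01; 0 0 0 0 -0.019 -0.0055 0.01; 0 0 0 0 -0.023 -0.008 0.01; 0 0 0 0 -0.027 -0.0105 0.01; 0 0 0 0 -0.031 -0.0135 0.01; 0 0 0 0 -0.0345 -0.0165 0.01; 0 0 0 0 -0.0375 -0.02 0.01; 0 0 0 0 -0.0405 -0.0235 0.01; 0 0 0 0 -0.0435 -0.0275 0.01; 0 0 0 0 -0.0435 -0.0275 0.01' 35; python3 -c "
from h import *
show()
arc(np.array([528.6-43.5,-1.5+27.5]),range(210,162,-4))"
```

```text
time_s: 5.28
ee_pos: [485.5, 27.9, 60.9]
ee_rot: [139.8, 89.8, 50.0]
force: [4.5, 6.3, -7.4]
gripper_width: 14.8
t 5.28 pos [485.5  27.9  60.9] F [ 4.5  6.3 -7.4] w 14.8 q [  1.8  19.4 113.4   0.2  47.    1.5]
210 y -0.0025 z -0.0040 [482.6  30. ]
206 y -0.0047 z -0.0082 [480.4  34.2]
202 y -0.0066 z -0.0125 [478.5  38.5]
198 y -0.0083 z -0.0170 [476.8  43. ]
194 y -0.0096 z -0.0215 [475.5  47.5]
190 y -0.0106 z -0.0262 [474.5  52.2]
186 y -0.0112 z -0.0309 [473.9  56.9]
182 y -0.0116 z -0.0356 [473.5  61.6]
178 y -0.0116 z -0.0404 [473.5  66.4]
174 y -0.0112 z -0.0451 [473.9  71.1]
170 y -0.0106 z -0.0498 [474.5  75.8]
166 y -0.0096 z -0.0545 [475.5  80.5]
```

```bash
python3 -m handwheel '0 0 0 0 -0.0025 -0.004 0.01; 0 0 0 0 -0.0045 -0.008 0.01; 0 0 0 0 -0.0065 -0.0125 0.01; 0 0 0 0 -0.008 -0.017 0.01; 0 0 0 0 -0.0095 -0.0215 0.01; 0 0 0 0 -0.0105 -0.026 0.01; 0 0 0 0 -0.011 -0.031 0.01; 0 0 0 0 -0.0115 -0.0355 0.01; 0 0 0 0 -0.0115 -0.0405 0.01; 0 0 0 0 -0.011 -0.045 0.01; 0 0 0 0 -0.0105 -0.05 0.01; 0 0 0 0 -0.0105 -0.05 0.01' 35; python3 -c "
from h import *
show()
arc(np.array([485.1-10.5,26+50]),list(range(166,118,-4))+[120])"
```

```text
time_s: 6.28
ee_pos: [475.8, 77.0, 60.9]
ee_rot: [107.3, 89.8, 17.6]
force: [6.0, 2.3, -8.0]
gripper_width: 14.7
t 6.28 pos [475.8  77.   60.9] F [ 6.   2.3 -8. ] w 14.7 q [7.80e+00 1.90e+01 1.14e+02 1.00e-01 4.67e+01 7.50e+00]
166 y 0.0009 z -0.0045 [475.5  80.5]
162 y 0.0022 z -0.0090 [476.8  85. ]
158 y 0.0039 z -0.0135 [478.5  89.5]
154 y 0.0058 z -0.0178 [480.4  93.8]
150 y 0.0080 z -0.0220 [482.6  98. ]
146 y 0.0105 z -0.0260 [485.1 102. ]
142 y 0.0133 z -0.0299 [487.9 105.9]
138 y 0.0164 z -0.0335 [491.  109.5]
134 y 0.0197 z -0.0369 [494.3 112.9]
130 y 0.0232 z -0.0401 [497.8 116.1]
126 y 0.0269 z -0.0430 [501.5 119. ]
122 y 0.0309 z -0.0457 [505.5 121.7]
120 y 0.0329 z -0.0469 [507.5 122.9]
```

```bash
python3 -m handwheel '0 0 0 0 0.001 -0.0045 0.01; 0 0 0 0 0.002 -0.009 0.01; 0 0 0 0 0.004 -0.0135 0.01; 0 0 0 0 0.006 -0.018 0.01; 0 0 0 0 0.008 -0.022 0.01; 0 0 0 0 0.0105 -0.026 0.01; 0 0 0 0 0.0135 -0.03 0.01; 0 0 0 0 0.0165 -0.0335 0.01; 0 0 0 0 0.0195 -0.037 0.01; 0 0 0 0 0.023 -0.04 0.01; 0 0 0 0 0.027 -0.043 0.01; 0 0 0 0 0.031 -0.0455 0.01' 35; python3 - <<'E'
from h import *
show()
# circle fit from measured points
P=np.array([[485.5,27.9],[475.8,77.0],env.state()["ee_pos"][:2]])
A=np.c_[2*P,np.ones(3)];x=np.linalg.solve(A,(P**2).sum(1));print("fit C",x[:2],np.sqrt(x[2]+x[:2]@x[:2]))
arc(np.array([474.6+31,76+45.5]),range(118,76,-4),C=np.array([542.5,64]))
E
```

```text
time_s: 7.28
ee_pos: [504.6, 121.1, 60.9]
ee_rot: [-29.0, 89.9, -118.7]
force: [1.2, -3.2, -3.2]
gripper_width: 14.9
t 7.28 pos [504.6 121.1  60.9] F [ 1.2 -3.2 -3.2] w 14.9 q [ 1.230e+01  2.190e+01  1.091e+02 -1.000e-01  4.900e+01  1.200e+01]
fit C [542.77373765  64.72291762] 68.08970763888509
118 y 0.0050 z -0.0025 [510.6 124. ]
114 y 0.0092 z -0.0046 [514.8 126.1]
110 y 0.0136 z -0.0064 [519.2 127.9]
106 y 0.0182 z -0.0079 [523.8 129.4]
102 y 0.0228 z -0.0090 [528.4 130.5]
98 y 0.0274 z -0.0098 [533.  131.3]
94 y 0.0322 z -0.0103 [537.8 131.8]
90 y 0.0369 z -0.0105 [542.5 132. ]
86 y 0.0416 z -0.0103 [547.2 131.8]
82 y 0.0464 z -0.0098 [552.  131.3]
78 y 0.0510 z -0.0090 [556.6 130.5]
```

```bash
python3 -m handwheel '0 0 0 0 0.002 -0.001 0.01; 0 0 0 0 0.005 -0.0025 0.01; 0 0 0 0 0.007 -0.0035 0.01; 0 0 0 0 0.009 -0.0045 0.01; 0 0 0 0 0.0115 -0.0055 0.01; 0 0 0 0 0.0135 -0.0065 0.01; 0 0 0 0 0.016 -0.007 0.01; 0 0 0 0 0.018 -0.008 0.01; 0 0 0 0 0.0205 -0.0085 0.01; 0 0 0 0 0.023 -0.009 0.01; 0 0 0 0 0.025 -0.0095 0.01; 0 0 0 0 0.0275 -0.01 0.01' 35; python3 - <<'E'
from h import *
C=np.array([542.8,64.7])
show();d=env.state()["ee_pos"][:2]-C;print(np.hypot(*d),np.degrees(np.arctan2(d[1],d[0])))
crop("top",205,155,110,80,7,"t2.png")
E
```

```text
time_s: 8.28
ee_pos: [528.9, 131.4, 60.8]
ee_rot: [-84.0, 89.6, -173.8]
force: [-5.1, -2.3, 3.5]
gripper_width: 15.0
t 8.28 pos [528.9 131.4  60.8] F [-5.1 -2.3  3.5] w 15.0 q [1.270e+01 2.400e+01 1.054e+02 1.000e-01 5.100e+01 1.240e+01]
68.11424024406918 101.77325867155497
```

View pics/t2.png

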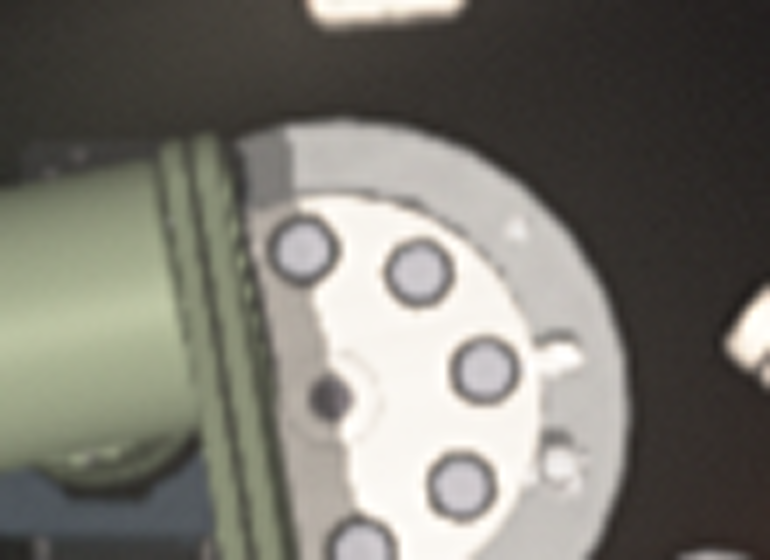

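Top crop: the lug at (560,352) is about 41 mm short of the post at (558,462), so the stop should come near φ≈84°. Creeping on.

```bash
python3 -m handwheel '0 0 0 0 0.002 -0.0005 0.01; 0 0 0 0 0.004 -0.0005 0.01; 0 0 0 0 0.006 -0.001 0.01; 0 0 0 0 0.008 -0.001 0.01; 0 0 0 0 0.01 -0.001 0.01; 0 0 0 0 0.0115 -0.001 0.01; 0 0 0 0 0.0115 -0.001 0.01; 0 0 0 0 0.0115 -0.001 0.01' 35; python3 - <<'E'
from h import *
C=np.array([542.8,64.7])
show();d=env.state()["ee_pos"][:2]-C;print(np.hypot(*d),np.degrees(np.arctan2(d[1],d[0])))
E
```

```text
time_s: 9.0
ee_pos: [543.4, 132.8, 60.8]
ee_rot: [-102.6, 89.9, 167.7]
force: [-3.8, -2.4, 1.2]
gripper_width: 15.1
t 9.0 pos [543.4 132.8  60.8] F [-3.8 -2.4  1.2] w 15.1 q [ 12.5  25.  103.7   0.   51.4  12.3]
68.0841737367421 89.51640423049615
```

```bash
python3 -m handwheel '0 0 0 0 0.0005 0 0.01; 0 0 0 0 0.001 0 0.01; 0 0 0 0 0.0015 0 0.01; 0 0 0 0 0.002 0 0.01; 0 0 0 0 0.0025 0 0.01; 0 0 0 0 0.003 0 0.01; 0 0 0 0 0.0035 0.0005 0.01; 0 0 0 0 0.004 0.0005 0.01; 0 0 0 0 0.0045 0.0005 0.01; 0 0 0 0 0.005 0.0005 0.01; 0 0 0 0 0.005 0.0005 0.01' 35; python3 - <<'E'
from h import *
C=np.array([542.8,64.7])
show();d=env.state()["ee_pos"][:2]-C;print(np.hypot(*d),np.degrees(np.arctan2(d[1],d[0])))
E
```

```text
time_s: 9.92
ee_pos: [549.1, 132.5, 60.9]
ee_rot: [135.9, 90.0, 46.1]
force: [-3.5, 1.1, 0.8]
gripper_width: 15.4
t 9.92 pos [549.1 132.5  60.9] F [-3.5  1.1  0.8] w 15.4 q [ 12.4  25.3 103.    0.   51.6  12.1]
68.04640506088616 84.69234709218867
```

```bash
python3 -m handwheel '0 0 0 0 0.0005 0 0.01; 0 0 0 0 0.001 0 0.01; 0 0 0 0 0.0015 0 0.01; 0 0 0 0 0.002 0 0.01; 0 0 0 0 0.0025 0.0005 0.01; 0 0 0 0 0.003 0.0005 0.01; 0 0 0 0 0.003 0.0005 0.01' 35; python3 - <<'E'
from h import *
C=np.array([542.8,64.7])
show();d=env.state()["ee_pos"][:2]-C;print(np.hypot(*d),np.degrees(np.arctan2(d[1],d[0])))
E
```

```text
time_s: 10.5
ee_pos: [551.7, 132.1, 60.9]
ee_rot: [-160.8, 89.9, 109.4]
force: [-4.2, 2.4, -1.8]
gripper_width: 15.4
t 10.5 pos [551.7 132.1  60.9] F [-4.2  2.4 -1.8] w 15.4 q [1.230e+01 2.550e+01 1.027e+02 1.000e-01 5.180e+01 1.200e+01]
67.97652591078716 82.46314743171064
```

```bash
python3 -m handwheel '0 0 0 0 0.0005 0 0.01; 0 0 0 0 0.001 0 0.01; 0 0 0 0 0.0015 0 0.01; 0 0 0 0 0.002 0 0.01; 0 0 0 0 0.0025 0 0.01; 0 0 0 0 0.003 0 0.01; 0 0 0 0 0.003 0 0.01' 35; python3 - <<'E'
from h import *
C=np.array([542.8,64.7])
show();d=env.state()["ee_pos"][:2]-C;print(np.hypot(*d),np.degrees(np.arctan2(d[1],d[0])))
E
```

```text
time_s: 11.08
ee_pos: [552.0, 132.0, 60.8]
ee_rot: [-94.9, 89.7, 175.3]
force: [-9.4, 4.2, 4.2]
gripper_width: 15.2
t 11.08 pos [552.  132.   60.8] F [-9.4  4.2  4.2] w 15.2 q [1.220e+01 2.570e+01 1.024e+02 1.000e-01 5.220e+01 1.190e+01]
67.9730958303139 82.19610051649127
```

Contact at φ≈82°. Leaning on in small steps.

```bash
python3 -m handwheel '0 0 0 0 0.0005 0 0.01; 0 0 0 0 0.001 0 0.01; 0 0 0 0 0.0015 0 0.01; 0 0 0 0 0.002 0 0.01;  0 0 0 0 0.002 0 0.01; 0 0 0 0 0.002 0 0.01' 35; python3 - <<'E'
from h import *
C=np.array([542.8,64.7])
show();d=env.state()["ee_pos"][:2]-C;print(np.hypot(*d),np.degrees(np.arctan2(d[1],d[0])))
E
```

```text
time_s: 11.58
ee_pos: [552.3, 132.0, 60.8]
ee_rot: [-91.8, 89.5, 178.5]
force: [-13.2, 3.9, 6.1]
gripper_width: 15.4
t 11.58 pos [552.3 132.   60.8] F [-13.2   3.9   6.1] w 15.4 q [ 12.2  25.8 102.2   0.2  52.5  11.9]
68.00242269557104 81.98424683476529
```

```bash
python3 -m handwheel '0 0 0 0 0.0005 0 0.01; 0 0 0 0 0.001 0 0.01; 0 0 0 0 0.0015 0 0.01; 0 0 0 0 0.002 0 0.01;  0 0 0 0 0.002 0 0.01; 0 0 0 0 0.002 0 0.01;0 0 0 0 0.002 0 0.01;0 0 0 0 0.002 0 0.01;0 0 0 0 0.002 0 0.01;0 0 0 0 0.002 0 0.01;0 0 0 0 0.002 0 0.01' 35; python3 - <<'E'
from h import *
C=np.array([542.8,64.7])
show();d=env.state()["ee_pos"][:2]-C;print(np.hypot(*d),np.degrees(np.arctan2(d[1],d[0])))
E
```

```text
time_s: 12.5
ee_pos: [552.5, 132.0, 60.7]
ee_rot: [-90.3, 89.2, 180.0]
force: [-16.8, 4.7, 9.1]
gripper_width: 14.6
t 12.5 pos [552.5 132.   60.7] F [-16.8   4.7   9.1] w 14.6 q [ 12.2  25.9 102.    0.2  52.8  11.8]
67.99177782038025 81.82125055001805
```

```bash
python3 -m handwheel '0 0 0 0 0.0005 0 0.01; 0 0 0 0 0.0005 0 0.01; 0 0 0 0 0.0005 0 0.01; 0 0 0 0 0.0005 0 0.01;  0 0 0 0 0.0005 0 0.01; 0 0 0 0 0.0005 0 0.01;0 0 0 0 0.0005 0 0.01;0 0 0 0 0.0005 0 0.01;0 0 0 0 0.0005 0 0.01;0 0 0 0 0.0005 0 0.01;0 0 0 0 0.0005 0 0.01' 35; python3 - <<'E'
from h import *
C=np.array([542.8,64.7])
show();d=env.state()["ee_pos"][:2]-C;print(np.hypot(*d),np.degrees(np.arctan2(d[1],d[0])))
crop("top",205,155,110,80,7,"t3.png")
cmd=np.array([552.6+3+2+2+.5,131.5]);print(cmd)
arc(cmd,[82,86,90,94,98,102,106,110,114,118,121.5],C=C)
E
```

```text
time_s: 13.42
ee_pos: [552.5, 132.0, 60.7]
ee_rot: [-90.1, 89.2, -179.8]
force: [-17.1, 4.1, 10.6]
gripper_width: 15.4
t 13.42 pos [552.5 132.   60.7] F [-17.1   4.1  10.6] w 15.4 q [ 12.2  26.  101.9   0.2  52.9  11.8]
67.99276289453373 81.7641845199589
[560.1 131.5]
82 y -0.0078 z -0.0005 [552.3 132. ]
86 y -0.0126 z -0.0010 [547.5 132.5]
90 y -0.0173 z -0.0012 [542.8 132.7]
94 y -0.0220 z -0.0010 [538.1 132.5]
98 y -0.0268 z -0.0005 [533.3 132. ]
102 y -0.0314 z 0.0003 [528.7 131.2]
106 y -0.0360 z 0.0014 [524.1 130.1]
110 y -0.0406 z 0.0029 [519.5 128.6]
114 y -0.0450 z 0.0047 [515.1 126.8]
118 y -0.0492 z 0.0068 [510.9 124.7]
121.5 y -0.0528 z 0.0088 [507.3 122.7]
```

View pics/t3.png

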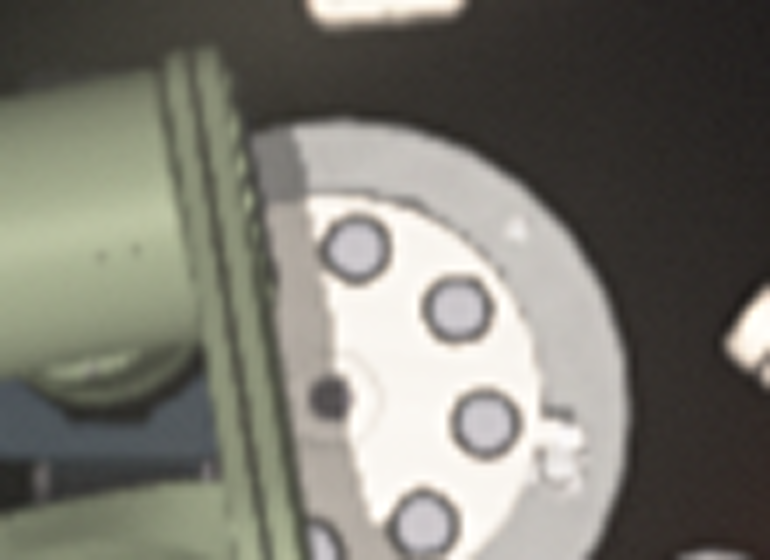

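Top crop: lug and post touch at (560,440). The lean was about 17.5 N at the knob. Now back to the first click.

```bash
python3 -m handwheel '0 0 0 0 -0.008 -0.0005 0.01; 0 0 0 0 -0.0125 -0.001 0.01; 0 0 0 0 -0.0175 -0.001 0.01; 0 0 0 0 -0.022 -0.001 0.01; 0 0 0 0 -0.027 -0.0005 0.01; 0 0 0 0 -0.0315 0.0005 0.01; 0 0 0 0 -0.036 0.0015 0.01; 0 0 0 0 -0.0405 0.003 0.01; 0 0 0 0 -0.045 0.0045 0.01; 0 0 0 0 -0.049 0.007 0.01; 0 0 0 0 -0.053 0.009 0.01; 0 0 0 0 -0.053 0.009 0.01' 35;  python3 -m handwheel '0 0 0 0 0 0 0.01; 0 0 0 0 0 0 0.01; 0 0 0 0 0 0 0.01; 0 0 0 0 0 0 0.01; 0 0 0 0 0 0 0.01; 0 0 0 0 0 0 0.01'; python3 - <<'E'
from h import *
C=np.array([542.8,64.7])
show();d=env.state()["ee_pos"][:2]-C;print(np.hypot(*d),np.degrees(np.arctan2(d[1],d[0])))
E
```

```text
time_s: 14.47
ee_pos: [506.4, 122.1, 61.0]
ee_rot: [96.0, 89.9, 6.2]
force: [1.5, 1.0, -6.3]
gripper_width: 15.4
time_s: 14.97
ee_pos: [506.4, 122.2, 61.0]
ee_rot: [0.9, 90.0, -88.8]
force: [2.5, -1.3, -4.7]
gripper_width: 15.0
t 14.97 pos [506.4 122.2  61. ] F [ 2.5 -1.3 -4.7] w 15.0 q [ 12.3  22.1 108.9  -0.   49.1  12.1]
68.07155919991816 122.34222342703812
```

```bash
python3 - <<'E'
from h import *
C=np.array([542.8,64.7])
print(2);arc(np.array([507.1,122.5]),[126,130,134,138,142,146,150,154,158,162,167],C=C)
print(3);p=C+68*np.array([np.cos(np.radians(167)),np.sin(np.radians(167))]);arc(p,[171,175,179,183,187,191,195,199,203,207,212],C=C)
E
```

```text
2
126 y -0.0043 z 0.0028 [502.8 119.7]
130 y -0.0080 z 0.0057 [499.1 116.8]
134 y -0.0115 z 0.0089 [495.6 113.6]
138 y -0.0148 z 0.0123 [492.3 110.2]
142 y -0.0179 z 0.0159 [489.2 106.6]
146 y -0.0207 z 0.0198 [486.4 102.7]
150 y -0.0232 z 0.0238 [483.9  98.7]
154 y -0.0254 z 0.0280 [481.7  94.5]
158 y -0.0273 z 0.0323 [479.8  90.2]
162 y -0.0290 z 0.0368 [478.1  85.7]
167 y -0.0306 z 0.0425 [476.5  80. ]
3
171 y -0.0009 z 0.0047 [475.6  75.3]
175 y -0.0015 z 0.0094 [475.1  70.6]
179 y -0.0017 z 0.0141 [474.8  65.9]
183 y -0.0016 z 0.0189 [474.9  61.1]
187 y -0.0012 z 0.0236 [475.3  56.4]
191 y -0.0005 z 0.0283 [476.   51.7]
195 y 0.0006 z 0.0329 [477.1  47.1]
199 y 0.0020 z 0.0374 [478.5  42.6]
203 y 0.0037 z 0.0419 [480.2  38.1]
207 y 0.0057 z 0.0462 [482.2  33.8]
212 y 0.0086 z 0.0513 [485.1  28.7]
```

```bash
python3 -m handwheel '0 0 0 0 -0.0045 0.003 0.01; 0 0 0 0 -0.008 0.0055 0.01; 0 0 0 0 -0.0115 0.009 0.01; 0 0 0 0 -0.015 0.0125 0.01; 0 0 0 0 -0.018 0.016 0.01; 0 0 0 0 -0.0205 0.02 0.01; 0 0 0 0 -0.023 0.024 0.01; 0 0 0 0 -0.0255 0.028 0.01; 0 0 0 0 -0.0275 0.0325 0.01; 0 0 0 0 -0.029 0.037 0.01; 0 0 0 0 -0.0305 0.0425 0.01; 0 0 0 0 -0.0305 0.0425 0.01' 35;  python3 -m handwheel '0 0 0 0 0 0 0.01; 0 0 0 0 0 0 0.01; 0 0 0 0 0 0 0.01; 0 0 0 0 0 0 0.01; 0 0 0 0 0 0 0.01; 0 0 0 0 0 0 0.01'; python3 - <<'E'
from h import *
C=np.array([542.8,64.7])
show();d=env.state()["ee_pos"][:2]-C;print(np.hypot(*d),np.degrees(np.arctan2(d[1],d[0])))
E
```

```text
time_s: 15.97
ee_pos: [476.4, 79.5, 61.0]
ee_rot: [135.8, 89.9, 46.0]
force: [5.0, 1.6, -9.1]
gripper_width: 15.1
time_s: 16.47
ee_pos: [476.4, 79.6, 61.0]
ee_rot: [72.7, 90.0, -17.0]
force: [5.4, -0.2, -8.9]
gripper_width: 15.1
t 16.47 pos [476.4  79.6  61. ] F [ 5.4 -0.2 -8.9] w 15.1 q [  8.1  19.2 113.8  -0.   47.    7.9]
68.05079167684428 167.33805627968323
```

```bash
python3 -m handwheel '0 0 0 0 -0.001 0.0045 0.01; 0 0 0 0 -0.0015 0.0095 0.01; 0 0 0 0 -0.0015 0.014 0.01; 0 0 0 0 -0.0015 0.019 0.01; 0 0 0 0 -0.001 0.0235 0.01; 0 0 0 0 -0.0005 0.0285 0.01; 0 0 0 0 0.0005 0.033 0.01; 0 0 0 0 0.002 0.0375 0.01; 0 0 0 0 0.0035 0.042 0.01; 0 0 0 0 0.0055 0.046 0.01; 0 0 0 0 0.0085 0.0515 0.01; 0 0 0 0 0.0085 0.0515 0.01' 35;  python3 -m handwheel '0 0 0 0 0 0 0.01; 0 0 0 0 0 0 0.01; 0 0 0 0 0 0 0.01; 0 0 0 0 0 0 0.01; 0 0 0 0 0 0 0.01; 0 0 0 0 0 0 0.01'; python3 - <<'E'
from h import *
C=np.array([542.8,64.7])
show();d=env.state()["ee_pos"][:2]-C;print(np.hypot(*d),np.degrees(np.arctan2(d[1],d[0])))
E
```

```text
time_s: 17.47
ee_pos: [484.9, 28.9, 61.0]
ee_rot: [-173.0, 89.9, 97.2]
force: [3.6, 3.1, -7.1]
gripper_width: 15.3
time_s: 17.97
ee_pos: [484.9, 28.9, 61.0]
ee_rot: [162.4, 89.9, 72.6]
force: [4.6, 2.2, -8.1]
gripper_width: 15.1
t 17.97 pos [484.9  28.9  61. ] F [ 4.6  2.2 -8.1] w 15.1 q [2.000e+00 1.940e+01 1.134e+02 1.000e-01 4.720e+01 1.700e+00]
68.0581255582453 -148.25886540626095
```

```bash
python3 -m handwheel '0 0 0 0 0 0 0.02; 0 0 0 0 0 0 0.03; 0 0 0 0 0 0 0.04; 0 0 0 0 0 0 0.04; 0 0 0 0 0 0 0.04; 0 0 0 0 0 0 0.04'; python3 -m handwheel '0 0 0 -0.01 0 0 0.04; 0 0 0 -0.03 0 0 0.04; 0 0 0 -0.05 0 0 0.04; 0 0 0 -0.08 0 0 0.04; 0 0 0 -0.11 0 0 0.04; 0 0 0 -0.14 0 0 0.04; 0 0 0 -0.14 -0.03 0.03 0.04; 0 0 0 -0.14 -0.06 0.06 0.04; 0 0 0 -0.14 -0.09 0.09 0.04; 0 0 0 -0.14 -0.11 0.13 0.04; 0 0 0 -0.14 -0.11 0.17 0.04; 0 0 0 -0.14 -0.11 0.17 0.04'; python3 - <<'E'
from h import *
show()
crop("top",180,150,150,110,5,"t4.png")
E
```

```text
time_s: 18.47
ee_pos: [484.5, 28.3, 61.1]
ee_rot: [-98.4, 90.0, 171.9]
force: [0.3, -0.3, 0.0]
gripper_width: 40.0
time_s: 19.47
ee_pos: [374.3, -147.4, 201.5]
ee_rot: [18.7, 89.8, -71.4]
force: [-0.1, 0.5, -0.3]
gripper_width: 39.8
t 19.47 pos [ 374.3 -147.4  201.5] F [-0.1  0.5 -0.3] w 39.8 q [-23.    3.  111.2  -0.2  65.6 -22.8]
```

View pics/t4.png

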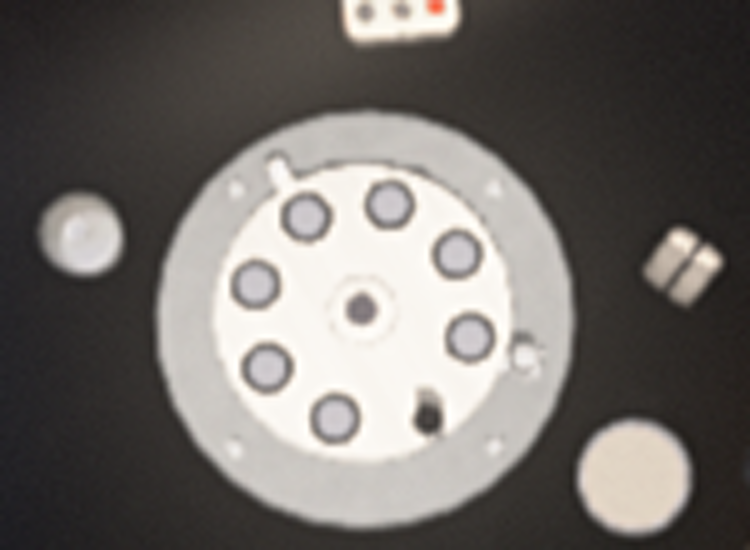

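Top crop: the knob is at (428,415) and the lug at (280,170). The windows sit exactly on their starting positions, one pitch on, so the wheel is a full 45° click short of where it began, in the third click. Bottle, petri dish, stopper and timer are where they were.

```bash
python3 -c "
from workcell import env
env.job_done()"
```

```text
the job is handed in; nothing more can be done
```

The filter wheel is standing in the third click from the stop, and I handed the job in at about 19.5 s on the robot clock. No verdict was reported.

- **Stop:** I gripped the knob of the grey wheel and turned it clockwise until the lug met the post. I leaned on it with about 17 N at the knob for around 1.5 s. By the given formula that is about 11 N at the post, which I could not measure directly. The top picture showed the lug and post touching.
- **Clicks:** I turned it back anticlockwise and rested at least 0.5 s in each of the first and second clicks. The gripper position put the wheel at about 45.9° and 90.9°, where the clicks are at 45° and 90°. I then let go in the third.
- **Last checks:** The gripper position put the wheel at about 135.3° (2.36 rad) before I let go. In the last picture the windows sit exactly on their starting positions, one pitch (45°) back from the fourth click. The bystanders look unmoved, though the timer was only partly in the last crop. The arm is clear of everything and reads about 0 N.

**Disagreements:**
- The first side-camera reading of the wheel's axis was about 5–7 mm off the top-camera one. I relied on the top camera, and a circle fitted to the turning motion confirmed it (radius 68.1 mm against the 68 mm given).
- The stop came at about 82°, where I had estimated 83–86°.

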